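# Close the capsule tin and take off its outer lid

### The job

Lay the metal bar across the two notched brackets inside the open capsule tin and let go of it; then carry the nested pair of lids over by the inner lid's black knob, lower both together gently onto the tin until the inner lid is seated, and let go. Finally grip the outer lid by its collar and lift it alone, level, until all of it is above the top of the black knob, and finish while still holding it there over the tin, with the inner lid left seated. Do not disturb the other things on the counter.

Things in the scene. Friction and masses are not known exactly. Their poses are not given: they have to be found in the camera images.
- tin: Open round steel tin fixed to the counter, left or right of the middle, turned up to 46 degrees. 126 mm outside diameter, 3 mm wall, 80 mm tall. Origin: centre of underside, z up. The bar belongs inside, along the tin's y axis, on two brackets at +y and -y. Capsules fill the tin up to 32 mm.
- tin_notch_a (a point): Centre of the floor of the bracket at the tin's +y side, 46.5 mm from the axis, 48 mm above the tin's underside (32 mm below the rim). The flat floor is 17 mm long (38 to 55 mm from the axis), between two cheeks 24 mm apart that rise 12 mm above it. Axes as the tin's.
- tin_notch_b (a point): The same point of the like bracket at the tin's -y side.
- bar: Straight square aluminium bar, 14 x 14 mm, 100 mm long, about 80 g, lying on the counter between tin and lids. Origin at the centre of its underside, long axis along its y.
- inner_lid: Steel inner lid, at first on the counter under the outer lid. Origin: centre of underside, z up. Plug 115 mm across, 12 mm deep, tapering to 104 mm at the bottom; above it a flange 132 mm across, 3 mm thick, that rests on the tin's rim. Seated, its origin is 68 mm above the tin's, with 2.5 mm play all round. 0.15 to 0.31 kg. Lifting it carries both lids.
- knob_top (a point): Centre of the top of the inner lid's black cylindrical knob: 16 mm across, on the lid's axis, from 15 to 72 mm above the inner lid's origin. It stands up through the outer lid's collar and, nested, ends 32 mm above the collar.
- outer_lid: Steel outer lid lying loosely on the inner lid's flange (3 mm play, no catch). Origin: centre of its skirt's lower edge, z up; 5 mm above the inner lid's origin when nested. Skirt 144 mm outside, 138 mm inside, 10 mm deep; top plate 10 to 13 mm above the origin with a 42 mm central hole. 0.13 to 0.25 kg.
- collar_top (a point): Centre of the top of the outer lid's grip: an upright ring collar round its hole, 52 mm outside and 42 mm inside diameter, 22 mm tall, from 13 to 35 mm above the outer lid's origin.
- glass_a: Bystander: small clear tea glass, 58 mm across, 85 mm tall. Origin at the centre of its underside.
- glass_b: Bystander: second small clear tea glass, same size. Origin at the centre of its underside.
- saucers: Bystander: pile of four blue saucers, one piece, 108 mm across, 28 mm tall. Origin at the centre of its underside.
- spoon: Bystander: steel spoon lying on the counter, 140 mm long. Origin at the underside, near its middle.
- jar: Bystander: glass jar with steel cap, 76 mm across, 110 mm tall. Origin at the centre of its underside.
- mug: Bystander: white mug with side handle, 80 mm across, 85 mm tall. Origin at the centre of its underside.
- picks: Bystander: glass of wooden toothpicks, 66 mm across, about 92 mm tall with the sticks. Origin at the centre of its underside.
Mind the look-alikes: they are no part of the job. Of the things like the bar, leave any that is red; of the rest the smaller one is meant.

How it is judged:
On the way, in this order (a step that is already met when the one before it is completed fails the run):
1. the bar lies across both brackets in the tin, let go (z of bar in the frame of tin between 0.045 and 0.051 m and angle between the y axis of bar and the y axis of tin, either way round below 0.25 rad and y of bar in the frame of tin between -0.011 and 0.011 m and x of bar in the frame of tin between -0.008 and 0.008 m and contact force between the fingers and bar below 0.05 N and linear speed of bar below 0.03 m/s), for 0.2 s.
2. both lids, still nested, are seated on the tin and let go (z of inner_lid in the frame of tin between 0.065 and 0.0705 m and horizontal distance between inner_lid and tin below 0.006 m and angle between inner_lid's own z axis and vertical below 0.05 rad and z of outer_lid in the frame of inner_lid between 0.002 and 0.008 m and angle between outer_lid's own z axis and vertical below 0.06 rad and contact force between the fingers and inner_lid below 0.05 N and contact force between the fingers and outer_lid below 0.05 N and linear speed of each of inner_lid, outer_lid below 0.03 m/s), for 0.2 s.
At the end, for the whole second after the job is handed in: The fingers hold the outer lid still, within 0.25 rad of level, origin over 72 mm above the inner lid's, within 60 mm of the tin axis; the inner lid is seated (65 to 70.5 mm above the tin origin, within 6 mm of its axis, level to 0.05 rad), untouched; the bar lies in both notches (z of bar in the frame of tin between 0.045 and 0.051 m and angle between the y axis of bar and the y axis of tin, either way round below 0.25 rad and y of bar in the frame of tin between -0.011 and 0.011 m and x of bar in the frame of tin between -0.008 and 0.008 m and z of inner_lid in the frame of tin between 0.065 and 0.0705 m and horizontal distance between inner_lid and tin below 0.006 m and angle between inner_lid's own z axis and vertical below 0.05 rad and z of outer_lid in the frame of inner_lid above 0.072 m and horizontal distance between outer_lid and tin below 0.06 m and angle between outer_lid's own z axis and vertical below 0.25 rad and linear speed of outer_lid below 0.05 m/s and contact force between the fingers and outer_lid above 1 N and contact force between each of outer_lid, the fingers and inner_lid below 0.05 N); the arm keeps its last pose, push and grip.
It fails at once if the outer lid comes off the inner lid while the inner lid is not seated on the tin (distance between outer_lid and inner_lid above 0.014 m and not (z of inner_lid in the frame of tin between 0.065 and 0.0705 m and horizontal distance between inner_lid and tin below 0.006 m and angle between inner_lid's own z axis and vertical below 0.05 rad)).
It fails at once if the lids are dropped or slammed onto the tin (inner lid faster than 0.35 m/s within 30 mm above its seat) (horizontal distance between inner_lid and tin below 0.03 m and z of inner_lid in the frame of tin between 0.055 and 0.098 m and linear speed of inner_lid above 0.35 m/s).
It fails at once if another thing on the counter is knocked away (over 30 mm) or tipped over (distance of any of glass_a, glass_b, saucers, spoon, jar, mug, picks from where it was at the start of the episode above 0.03 m or angle between any of glass_a, glass_b, saucers, jar, mug, picks's own z axis and vertical above 0.5 rad).
It also fails if it takes over 72 s, if anything falls off the work surface, if the arm or the gripper's body presses on something with over 40 N, if the wrist force passes 120 N, or if a joint passes its speed limit or range.

### The arm

A 7-joint arm with a two-finger parallel gripper is mounted at the origin on the work surface. World frame = base frame: x ahead of the robot, y to its left, z up, the work surface at z = 0. Lengths are in m, angles in rad, forces in N, time in s.
With the tool pointing down it reaches from about 0.35 to 0.9 m from the base axis. Payload 19.9 kg.
Tool frame: the origin (TCP) lies between the finger pads; the fingertips stand 19 mm ahead of it and the grasp point (between the pads) is the TCP; z points along the fingers, y is the line along which they close (so a half turn about z gives the same grasp; the last joint's range is limited). The gripper opens to 94 mm and grips with 3 to 60 N. Pads are 16 mm wide; open, the fingers measure 119 mm over their backs; the gripper's body (75 mm by 177 mm) begins 78 mm behind the grasp point.
Start: joints at [1.06, 0.417, -0.01, 1.614, 0.005, 1.111, -0.053], TCP at [0.283, -0.557, 0.224] pointing down, gripper open.
Joint ranges: [-2.81, 2.81], [-0.39, 2.02], [-1.27, 1.25], [0.06, 2.57], [-1.19, 4.33], [0.19, 2], [-2.82, 2.82]. Speed limits (rad/s): [1.89, 1.89, 2.39, 2.39, 3.01, 3.01, 3.01].

### API

Orientations are given as a unit quaternion [x, y, z, w].
In Python, from cell import robot, cams gives the robot as it stands.
- The arm moves only by the tool drive_tool, never from a script. Its argument "motion" is a list of rows, each a list of 5 numbers: the closure, from -1 (fully open) to 1 (shut), then the shift along the world's x, y, z in mm, then the turn about the world's z in degrees. A call has 1 to 20 rows; each row shifts and turns the commanded pose from where the row before left it; what a row does not reach is not made up. A row lasts 1/12 s, in which the tool goes at most 41.7 mm and 7.16 degrees, less where a joint would pass 70% of its speed; a pose out of reach is approached as far as the arm can. A call with a gripper value outside its range is refused whole. The fingers move at their own pace and stop on an object; the grip force is fixed at half the most. Time passes only in rows, so rows that do not move let the fingers close. It gives the time, the measured TCP pose, the force, the opening and the grip force at its end, in the units of the state.
- robot.observe(): the state, without advancing time (a new reading comes with each control period).
- cams.read_camera(name): name is "scene" or "side" or "wrist"; returns a dict with "frame" (480x640x3 uint8, blue, green, red), "mtx" (3x3 intrinsics, pixels), "rvec" (rotation vector, rad) and "tvec" (3), from world to camera coordinates, as OpenCV has them; the wrist camera has in their place "hand_eye" (4x4, takes a point from camera to tool coordinates, whose origin is the TCP and whose axes are the flange's). Camera axes: x right, y down, z forward; pixel columns grow to the right and rows downward; lengths in m; the calibration is good to about 2 mm. The wrist camera is an equidistant fisheye: a pixel r from the principal point sees the ray r / f radians off the axis. A picture is of the moment at which its call begins: read the wrist's pose just before it. There is no depth.
- robot.job_done(): hands the job in; it is judged then, once.
Trained networks look in the newest picture that a camera, given by its name, has taken for a name from the list of things; names that differ only in an ending like _2 or _b are one class to them, and where a whole thing is asked for, a point or a joint stands for the part that bears it (a point fixed in the world has none). Each returns a list of dicts, best first, with "score" (0 to 1); they miss things now and then, are a little off and sometimes report something else, mostly with a low value. They report only what shows in the picture. A call takes as long as a camera call. They do not tell look-alikes from the thing itself.
- cams.masks_of(target, camera): "mask" (480x640 bool, what is visible of it) and "bbox" ([centre column, centre row, width, height] in pixels, round what is visible of it).
The state is a dict: "time": time; "qpos": joint angles; "qvel": joint speeds; "tau": joint torques, N m; "tcp_pos": TCP position; "eef_rot": TCP orientation; "wrist_force": force on the tool from outside, world axes, zero at the start; "moment": the same for the moment, N m; "gripper_width": opening from 0.0 (shut) to 1.0 (fully open); "gripper_force": force on a finger pad.
Only numpy, scipy, OpenCV 4.12 (cv2) and the standard library are available. Lean on these libraries where they do the work, as an engineer would, in place of code of your own. Each camera call takes 0.05 s, during which the arm holds its last target. There are 200 camera calls.

## Working session

There is one attempt and no reset: what is moved stays moved. The work goes in short steps, Python scripts to look and compute and a tool call to move; the robot and the scene stay as the last step left them, time stands still between calls to the robot, and variables do not carry over. Pictures are saved under pics/ and viewed, at most 12 in all, crops included, and the job is handed in when it is done.

Besides the shell and the picture viewer there is one more tool, called after "Call:" as a command line: name --pt "numbers of a row" for each row, then --argument value for the rest. drive_tool: Moves the arm, as the interface text tells. Its arguments: {"type":"object","properties":{"motion":{"type":"array"}},"required":["motion"]}

```bash
mkdir -p pics; ls
cat > h.py <<'E'
import numpy as np, cv2
from cell import robot, cams
def cam(n):
    r=cams.read_camera(n); return r
def P(r):
    R=cv2.Rodrigues(np.array(r["rvec"],float))[0]; t=np.array(r["tvec"],float).reshape(3); return np.array(r["mtx"],float),R,t
def onz(r,uv,z):
    K,R,t=P(r); C=-R.T@t
    uv=np.atleast_2d(np.array(uv,float)); d=(R.T@np.linalg.inv(K)@np.c_[uv,np.ones(len(uv))].T).T
    return C+d*((z-C[2])/d[:,2])[:,None]
def proj(r,X):
    K,R,t=P(r); p=(K@(R@np.atleast_2d(X).T+t[:,None])).T; return p[:,:2]/p[:,2:]
E
python3 - <<'E'
from h import *
print(robot.observe())
for n in("scene","side"):
    r=cam(n); cv2.imwrite(f"pics/{n}0.png",r["frame"]); K,R,t=P(r); print(n,-R.T@t,R[2],K[0,0])
    for k in("tin","bar","inner_lid","outer_lid","glass_a","saucers","spoon","jar","mug","picks"):
        print(k,[(round(float(m["score"]),2),np.round(m["bbox"]).tolist(),np.round(onz(r,m["bbox"][:2],0.0)[0,:2],3).tolist()) for m in cams.masks_of(k,n)[:4]])
E
```

```text
pics
{'time': 0.0, 'qpos': array([ 1.05950598,  0.4179778 , -0.01032548,  1.61415194,  0.00471154,
        1.11068581, -0.05302501]), 'qvel': array([-0.00040558, -0.00014226,  0.00143132,  0.00012902, -0.00094943,
       -0.00143717,  0.00117553]), 'tau': array([ 3.26266672e-04, -8.51244164e+01,  6.38978295e-01, -4.26004207e+01,
       -4.87721153e-02,  1.85254100e-02,  4.67540281e-05]), 'tcp_pos': array([ 0.28278216, -0.55698529,  0.22383212]), 'eef_rot': array([ 9.72537542e-01,  2.32745288e-01, -1.83558609e-04, -5.70750115e-04]), 'wrist_force': array([ 0.30215572, -0.40490588, -0.20131401]), 'moment': array([-0.02106151, -0.01965778, -0.02073966]), 'gripper_force': 0.0, 'gripper_width': 0.9995250867284455}
scene [1.57071622 0.33611115 1.24048356] [-0.64850509 -0.21624239 -0.72984956] 596.587426278418
tin [(0.86, [223.0, 228.0, 53.0, 53.0], [0.541, -0.298])]
bar [(0.8, [320.0, 247.0, 37.0, 5.0], [0.531, -0.007])]
inner_lid [(0.69, [513.0, 253.0, 38.0, 44.0], [0.402, 0.502]), (0.65, [408.0, 254.0, 16.0, 15.0], [0.485, 0.23]), (0.54, [341.0, 211.0, 49.0, 20.0], [0.377, 0.009])]
outer_
[... 769 characters left out ...]
4, -0.013]), (0.63, [361.0, 369.0, 55.0, 30.0], [0.309, 0.151])]
inner_lid [(0.79, [246.0, 316.0, 18.0, 22.0], [0.567, 0.19])]
outer_lid [(0.82, [244.0, 333.0, 74.0, 56.0], [0.532, 0.227]), (0.62, [90.0, 346.0, 44.0, 59.0], [0.717, 0.44])]
glass_a [(0.93, [294.0, 231.0, 20.0, 36.0], [0.744, -0.133]), (0.66, [256.0, 225.0, 29.0, 34.0], [0.845, -0.087])]
saucers [(0.98, [251.0, 260.0, 46.0, 32.0], [0.719, 0.044])]
spoon [(0.66, [375.0, 306.0, 47.0, 35.0], [0.393, -0.011])]
jar [(0.95, [415.0, 197.0, 30.0, 45.0], [0.615, -0.54])]
mug [(0.74, [132.0, 436.0, 76.0, 88.0], [0.481, 0.487])]
picks [(0.68, [91.0, 346.0, 44.0, 60.0], [0.714, 0.439]), (0.42, [295.0, 228.0, 21.0, 39.0], [0.753, -0.144])]
```

View pics/scene0.png

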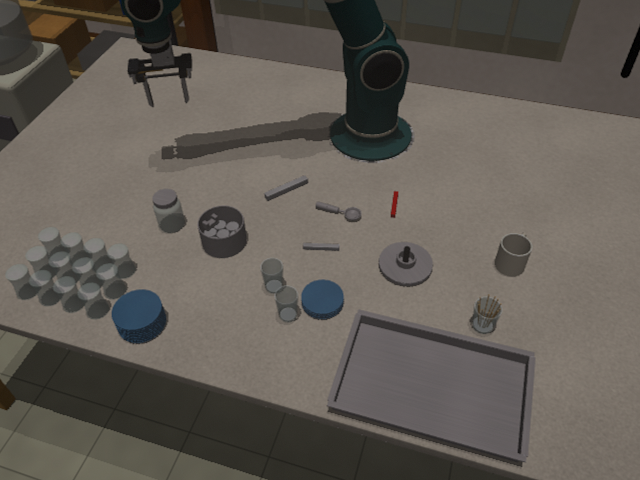

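View pics/side0.png

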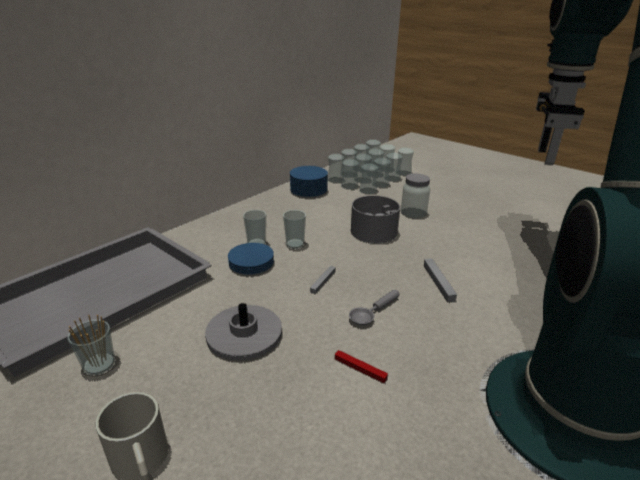

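The scene picture shows the tin at about (223,230), the small bar at (321,247), the nested lids at (405,262), the long look-alike bar at (286,187) and the red one at (395,204). Next I look at the tin and bar from the wrist camera.

Call:
drive_tool --pt "-1 18 24 8 0" --pt "-1 18 24 8 0" --pt "-1 18 24 8 0" --pt "-1 18 24 8 0" --pt "-1 18 24 8 0" --pt "-1 18 24 8 0" --pt "-1 18 24 8 0" --pt "-1 18 24 8 0" --pt "-1 18 24 8 0" --pt "-1 18 24 8 0" --pt "-1 18 24 8 0" --pt "-1 18 24 8 0" --pt "-1 0 0 0 0" --pt "-1 0 0 0 0"

```text
time: 2.27
tcp_pos: [0.4999, -0.268, 0.3208]
eef_rot: [0.972, 0.234, 0.0, 0.0]
wrist_force: [-0.9, -0.6, -0.5]
gripper_width: 1.001
gripper_force: 0.0
```

```bash
cat >> h.py <<'E'
from scipy.spatial.transform import Rotation as Ro
def wrist():
    s=robot.observe(); r=cams.read_camera("wrist"); T=np.eye(4); T[:3,:3]=Ro.from_quat(s["eef_rot"]).as_matrix(); T[:3,3]=s["tcp_pos"]
    r["T"]=T@np.array(r["hand_eye"]); r["s"]=s; return r
def wonz(r,uv,z):
    K=np.array(r["mtx"],float); uv=np.atleast_2d(np.array(uv,float))
    a=np.c_[(uv[:,0]-K[0,2])/K[0,0],(uv[:,1]-K[1,2])/K[1,1]]; th=np.linalg.norm(a,axis=1)+1e-12
    d=np.c_[a/th[:,None]*np.sin(th)[:,None],np.cos(th)]@r["T"][:3,:3].T; C=r["T"][:3,3]
    return C+d*((z-C[2])/d[:,2])[:,None]
def wproj(r,X):
    K=np.array(r["mtx"],float); p=(np.atleast_2d(X)-r["T"][:3,3])@r["T"][:3,:3]
    rho=np.linalg.norm(p[:,:2],axis=1)+1e-12; th=np.arctan2(rho,p[:,2]); return p[:,:2]/rho[:,None]*th[:,None]*K[0,0]+K[:2,2]
E
python3 - <<'E'
from h import *
r=wrist(); f=r["frame"]; cv2.imwrite("pics/w1.png",f); print(r["s"]["tcp_pos"],r["s"]["time"],Ro.from_quat(r["s"]["eef_rot"]).as_matrix()[:,1],np.round(r["hand_eye"],3),np.round(r["mtx"],1))
for k in("tin","bar","outer_lid","knob_top","tin_notch_a","glass_a"):
    for m in cams.masks_of(k,"wrist")[:4]:
        print(k,round(float(m["score"]),2),np.round(m["bbox"]).tolist(),np.round(wonz(r,m["bbox"][:2],0.014)[0,:2],3).tolist())
E
```

```text
[ 0.49985704 -0.26797643  0.32076481] 2.2667 [ 4.55303886e-01 -8.90336024e-01  3.69051171e-04] [[ 0.001 -0.96  -0.281  0.082]
 [ 1.     0.001  0.     0.001]
 [-0.    -0.281  0.96  -0.16 ]
 [ 0.     0.     0.     1.   ]] [[371.6   0.  319.7]
 [  0.  371.6 239.1]
 [  0.    0.    1. ]]
tin 0.64 [361.0, 143.0, 115.0, 118.0] [0.586, -0.282]
bar 0.8 [156.0, 92.0, 66.0, 15.0] [0.533, -0.01]
bar 0.62 [214.0, 269.0, 96.0, 50.0] [0.347, -0.184]
bar 0.6 [40.0, 194.0, 20.0, 61.0] [0.318, 0.132]
outer_lid 0.81 [43.0, 48.0, 68.0, 89.0] [0.53, 0.218]
knob_top 0.77 [24.0, 48.0, 24.0, 19.0] [0.52, 0.263]
knob_top 0.3 [359.0, 144.0, 119.0, 116.0] [0.585, -0.281]
tin_notch_a 0.73 [360.0, 143.0, 116.0, 112.0] [0.586, -0.281]
glass_a 0.78 [259.0, 10.0, 50.0, 20.0] [0.684, -0.088]
glass_a 0.43 [45.0, 49.0, 67.0, 89.0] [0.53, 0.214]
```

View pics/w1.png

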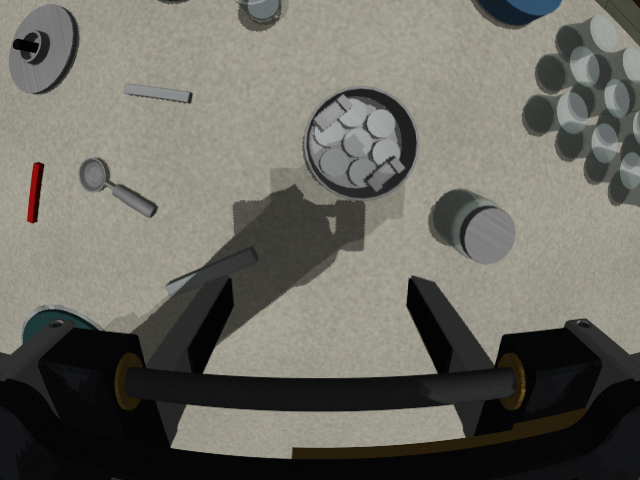

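The wrist picture shows the tin at (361,143) with its brackets at about (335,112) and (384,176), and the bar at (157,93). Next I fit the tin and the bar.

```bash
cat >> h.py <<'E'
from scipy.optimize import minimize
A=np.linspace(0,2*np.pi,60,endpoint=False); CI=np.c_[np.cos(A),np.sin(A)]
def hullmask(uvs):
    m=np.zeros((480,640),np.uint8); h=cv2.convexHull(np.float32(uvs)); cv2.fillConvexPoly(m,np.int32(np.round(h*16)),1,shift=4); return m>0
def iou(a,b): return (a&b).sum()/max(1,(a|b).sum())
def fit(mask,pr,model,x0,d):
    f=lambda x:-iou(mask,hullmask(pr(model(x))))
    s=np.array([x0]+[np.array(x0)+np.eye(len(x0))[i]*d[i] for i in range(len(x0))])
    o=minimize(f,x0,method="Nelder-Mead",options=dict(initial_simplex=s,xatol=1e-4,fatol=1e-4)); return o.x,-o.fun
def cyl(rad,z0,z1): return lambda x:np.r_[np.c_[x[:2]+rad*CI,np.full(60,z0)],np.c_[x[:2]+rad*CI,np.full(60,z1)]]
def box(w,l,h):
    def m(x):
        c,s=np.cos(x[2]),np.sin(x[2]); p=np.array([[a*w/2,b*l/2] for a in(-1,1) for b in(-1,1)])@np.array([[c,s],[-s,c]])+x[:2]
        return np.r_[np.c_[p,np.zeros(4)],np.c_[p,np.full(4,h)]]
    return m
E
python3 - <<'E'
from h import *
r=wrist(); pr=lambda X:wproj(r,X)
t=cams.masks_of("tin","wrist")[0]["mask"]; b=cams.masks_of("bar","wrist")[0]["mask"]
print("tin w",fit(t,pr,cyl(.063,0,.08),[.57,-.28],[.01,.01]))
print("bar w",fit(b,pr,box(.014,.1,.014),[.533,-.01,0],[.01,.01,.2]))
for n in("scene","side"):
    q=cam(n); pq=lambda X:proj(q,X)
    print(n,fit(cams.masks_of("tin",n)[0]["mask"],pq,cyl(.063,0,.08),[.57,-.29],[.01,.01]))
    for m in cams.masks_of("bar",n):
        c=onz(q,m["bbox"][:2],.007)[0]
        if abs(c[1]+.01)<.03: print(n,fit(m["mask"],pq,box(.014,.1,.014),[.533,-.01,0],[.01,.01,.2]))
for uv in((335,112),(384,176)): print(wonz(r,uv,.06))
c=cv2.resize(r["frame"][70:215,290:435],None,fx=4,fy=4,interpolation=cv2.INTER_CUBIC); cv2.imwrite("pics/tin1.png",c)
E
```

```text
tin w (array([ 0.58431724, -0.27611247]), np.float64(0.9623771642489471))
bar w (array([ 0.533, -0.01 ,  0.   ]), np.float64(0.0))
scene (array([ 0.5827017, -0.2731623]), np.float64(0.9735883424408015))
scene (array([ 0.53135234, -0.0054188 ,  0.22885607]), np.float64(0.8221476510067114))
side (array([ 0.5832625 , -0.27320761]), np.float64(0.9405034324942791))
side (array([ 0.53008128, -0.00369929,  0.22713587]), np.float64(0.9398280802292264))
[[ 0.6013833  -0.23749851  0.06      ]]
[[ 0.56281594 -0.3204783   0.06      ]]
```

View pics/tin1.png

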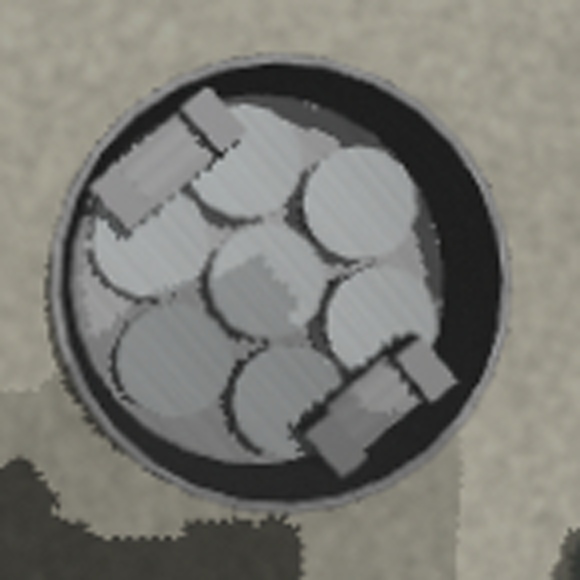

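Call:
drive_tool --pt "-1 2.5 22 -10 6.33" --pt "-1 2.5 22 -10 6.33" --pt "-1 2.5 22 -10 6.33" --pt "-1 2.5 22 -10 6.33" --pt "-1 2.5 22 -10 6.33" --pt "-1 2.5 22 -10 6.33" --pt "-1 2.5 22 -10 6.33" --pt "-1 2.5 22 -10 6.33" --pt "-1 2.5 22 -10 6.33" --pt "-1 2.5 22 -10 6.33" --pt "-1 2.5 22 -10 6.33" --pt "-1 2.5 22 -10 6.33" --pt "-1 0 0 0 0" --pt "-1 0 0 0 0"

```text
time: 4.23
tcp_pos: [0.5288, -0.0044, 0.2001]
eef_rot: [0.623, 0.782, -0.0, -0.0]
wrist_force: [0.6, -0.8, 0.1]
gripper_width: 1.004
gripper_force: 0.0
```

```bash
cat >> h.py <<'E'
def yawy(q):
    y=Ro.from_quat(q).as_matrix()[:,1]; return np.degrees(np.arctan2(y[1],y[0]))
E
python3 - <<'E'
from h import *
r=wrist(); pr=lambda X:wproj(r,X); s=r["s"]
print(s["tcp_pos"],yawy(s["eef_rot"]),s["qpos"])
cv2.imwrite("pics/w2.png",r["frame"])
for m in cams.masks_of("bar","wrist"):
    print(m["score"],m["bbox"],fit(m["mask"],pr,box(.014,.1,.014),[.531,-.005,.23],[.01,.01,.1]))
for m in cams.masks_of("outer_lid","wrist"): print("o",m["score"],m["bbox"],wonz(r,m["bbox"][:2],.02))
for n in("scene","side"):
    q=cam(n); pq=lambda X:proj(q,X)
    for k in("inner_lid","outer_lid"):
        for m in cams.masks_of(k,n): print(n,k,round(float(m["score"]),2),np.round(m["bbox"]))
# notches from previous wrist picture pose
class Q:pass
T0=np.eye(4)
H=np.array(r["hand_eye"]); T0[:3,:3]=Ro.from_quat([0.972,0.234,0,0]).as_matrix(); T0[:3,3]=[0.49986,-.26798,.32076]
r0=dict(r); r0["T"]=T0@H
f=cv2.imread("pics/w1.png")
a=wonz(r0,[[290+211/4,70+120/4],[290+113/4,70+205/4],[290+427/4,70+372/4],[290+335/4,70+447/4]],.06)
A_,B_=a[:2].mean(0),a[2:].mean(0); d=A_-B_; print(a,"mid",(A_+B_)/2,"yaw",np.degrees(np.arctan2(-d[0],d[1])),np.linalg.norm(d),[np.degrees(np.arctan2(*(a[i]-a[i+1])[1::-1])) for i in(0,2)])
E
```

```text
[ 0.52876027 -0.00441691  0.20009198] 12.942676813888461 [ 0.38265904  0.31256775 -0.51612851  1.8637781   0.179429    1.01199998
  0.0174653 ]
0.72 [322.4, 219.8, 13.1, 105.3] (array([ 0.5329032 , -0.00654242,  0.23024888]), np.float64(0.9417852522639069))
0.71 [147.5, 29.8, 90.6, 18.0] (array([ 0.531, -0.005,  0.23 ]), np.float64(0.0))
0.55 [124.2, 315.1, 76.7, 79.3] (array([ 0.531, -0.005,  0.23 ]), np.float64(0.0))
o 0.87 [375.0, 30.7, 148.0, 61.4] [[0.53764668 0.1818721  0.02      ]]
o 0.47 [500.8, 208.8, 95.0, 102.5] [[0.70441871 0.05080131 0.02      ]]
scene inner_lid 0.46 [408. 253.  14.  15.]
scene outer_lid 0.95 [406. 263.  50.  44.]
scene outer_lid 0.62 [222. 234.  48.  56.]
side inner_lid 0.58 [244. 314.  12.  19.]
side outer_lid 0.6 [242. 334.  76.  53.]
side outer_lid 0.21 [323. 280.  24.  26.]
[[ 0.61823699 -0.23656033  0.06      ]
 [ 0.58414514 -0.22342781  0.06      ]
 [ 0.58405446 -0.32426761  0.06      ]
 [ 0.55230096 -0.31108729  0.06      ]] mid [ 0.58468439 -0.27383576  0.06      ] yaw -20.631675270471106 0.09369234827622892 [np.float64(-21.067182496354675), np.float64(-22.542482942428098)]
```

View pics/w2.png

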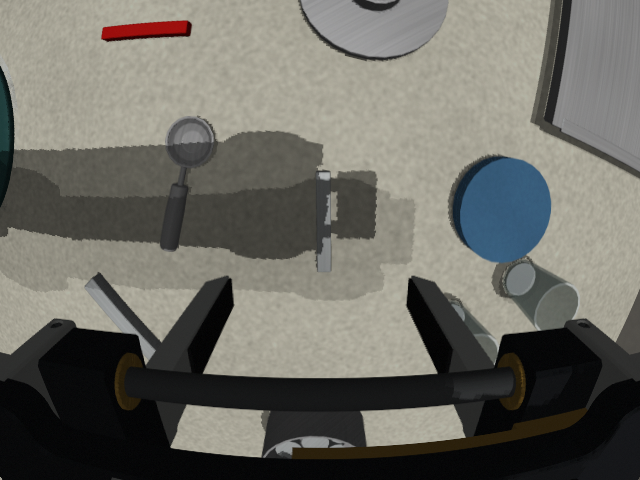

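Call:
drive_tool --pt "-1 3.5 -1.5 -30 0" --pt "-1 0 0 -30 0" --pt "-1 0 0 -30 0" --pt "-1 0 0 -30 0" --pt "-1 0 0 -30 0" --pt "-1 0 0 -18 0" --pt "-1 0 0 -10 0" --pt "-1 0 0 0 0" --pt "1 0 0 0 0" --pt "1 0 0 0 0" --pt "1 0 0 0 0" --pt "1 0 0 0 0" --pt "1 0 0 0 0" --pt "1 0 0 0 0" --pt "1 0 0 0 0" --pt "1 0 0 0 0" --pt "1 0 0 0 0" --pt "1 0 0 0 0"

```text
time: 6.18
tcp_pos: [0.5324, -0.0068, 0.0224]
eef_rot: [0.623, 0.782, -0.0, -0.0]
wrist_force: [0.8, 0.1, -0.1]
gripper_width: 0.326
gripper_force: 0.0
```

Call:
drive_tool --pt "1 0 0 0 0" --pt "1 0 0 0 0" --pt "1 0 0 0 0" --pt "1 0 0 0 0" --pt "1 0 0 0 0"

```text
time: 6.6
tcp_pos: [0.5324, -0.0068, 0.0224]
eef_rot: [0.623, 0.782, -0.0, -0.0]
wrist_force: [-0.2, 0.7, -0.0]
gripper_width: 0.149
gripper_force: 30.0
```

Call:
drive_tool --pt "1 0 0 15 0" --pt "1 0 0 30 0" --pt "1 0 0 35 0" --pt "1 0 0 35 0" --pt "1 0 0 30 0" --pt "1 4.3 -22.25 0 -2.83" --pt "1 4.3 -22.25 0 -2.83" --pt "1 4.3 -22.25 0 -2.83" --pt "1 4.3 -22.25 0 -2.83" --pt "1 4.3 -22.25 0 -2.83" --pt "1 4.3 -22.25 0 -2.83" --pt "1 4.3 -22.25 0 -2.83" --pt "1 4.3 -22.25 0 -2.83" --pt "1 4.3 -22.25 0 -2.83" --pt "1 4.3 -22.25 0 -2.83" --pt "1 4.3 -22.25 0 -2.83" --pt "1 4.3 -22.25 0 -2.83" --pt "1 0 0 0 0" --pt "1 0 0 0 0"

```text
time: 8.18
tcp_pos: [0.5837, -0.2759, 0.1666]
eef_rot: [0.826, 0.564, -0.0, -0.0]
wrist_force: [0.2, 0.1, -0.0]
gripper_width: 0.145
gripper_force: 30.0
```

Run:
```python
from h import *
r=wrist(); pr=lambda X:wproj(r,X); s=r["s"]
print(s["tcp_pos"],yawy(s["eef_rot"]),s["gripper_width"])
f=r["frame"].copy()
b=box(.014,.1,0)([s["tcp_pos"][0],s["tcp_pos"][1],np.radians(yawy(s["eef_rot"]))])[:4]; b[:,2]=s["tcp_pos"][2]-.0084
for u in pr(b): cv2.circle(f,tuple(int(v) for v in u),2,(0,0,255),-1)
for u in pr(cyl(.063,.08,.08)([.5837,-.274])): cv2.circle(f,tuple(int(v) for v in u),1,(0,255,0),-1)
cv2.imwrite("pics/w3.png",f)
for k in("bar","tin"):
  for m in cams.masks_of(k,"wrist"): print(k,m["score"],m["bbox"])
```

```text
[ 0.58367948 -0.27585599  0.16656445] -21.294457476420533 0.14479230327816656
bar 0.96 [71.5, 228.3, 112.5, 54.6]
bar 0.78 [317.3, 287.2, 28.2, 180.3]
bar 0.55 [322.1, 234.2, 180.5, 161.8]
tin 0.57 [318.8, 234.3, 175.1, 164.4]
```

View pics/w3.png

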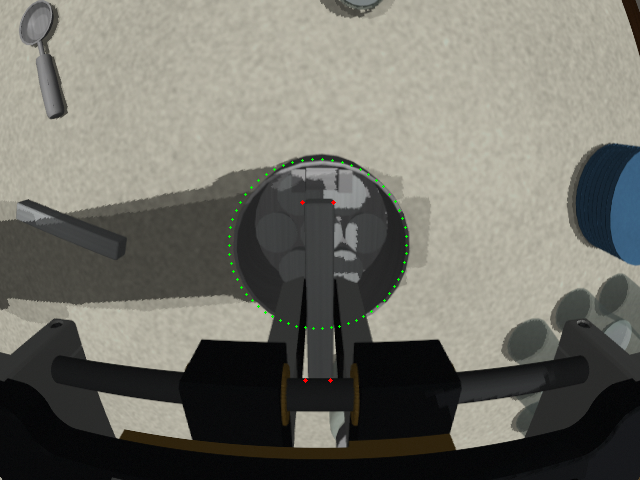

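Call:
drive_tool --pt "1 0 1.5 -20 0" --pt "1 0 0 -20 0" --pt "1 0 0 -20 0" --pt "1 0 0 -15 0" --pt "1 0 0 -10 0" --pt "1 0 0 -6 0" --pt "1 0 0 -4 0" --pt "1 0 0 0 0" --pt "1 0 0 0 0"

```text
time: 9.08
tcp_pos: [0.5844, -0.2723, 0.0731]
eef_rot: [0.824, 0.566, 0.0, 0.0]
wrist_force: [-0.0, -0.6, -1.0]
gripper_width: 0.148
gripper_force: 30.0
```

Call:
drive_tool --pt "1 0 0 -1.5 0" --pt "1 0 0 -1 0" --pt "1 0 0 0 0" --pt "0.3 0 0 0 0" --pt "0.3 0 0 0 0" --pt "0.3 0 0 0 0" --pt "0.3 0 0 0 0" --pt "0.3 0 0 0 0" --pt "0.3 0 0 0 0" --pt "0.3 0 0 0 0"

```text
time: 9.92
tcp_pos: [0.584, -0.2723, 0.0699]
eef_rot: [0.825, 0.566, -0.0, -0.0]
wrist_force: [0.2, -0.4, 0.4]
gripper_width: 0.351
gripper_force: 0.0
```

Call:
drive_tool --pt "0.3 0 0 5 0" --pt "0.3 0 0 20 0" --pt "0.3 0 0 25 0" --pt "-1 0 0 30 0" --pt "-1 0 0 40 0" --pt "-1 0 0 40 0" --pt "-1 0 0 0 0" --pt "-1 0 0 0 0"

```text
time: 10.58
tcp_pos: [0.585, -0.2726, 0.2327]
eef_rot: [0.825, 0.566, 0.001, 0.002]
wrist_force: [0.6, 0.1, -1.8]
gripper_width: 0.668
gripper_force: 0.0
```

Run:
```python
from h import *
r=wrist(); pr=lambda X:wproj(r,X); s=r["s"]
print(s["tcp_pos"],s["time"])
f=r["frame"].copy()
for m in cams.masks_of("bar","wrist"):
  print(m["score"],m["bbox"])
  def M(x): b=box(.014,.1,.014)(x); b[:,2]+=.048; return b
  print(fit(m["mask"],pr,M,[.584,-.273,np.radians(-21)],[.01,.01,.1]))
a=wonz(r,[[320,240]],.08)
p=np.int32(pr([[.5837,-.274,.06]])[0]); x,y=max(0,p[0]-100),max(0,p[1]-100)
cv2.imwrite("pics/w4.png",cv2.resize(f[y:y+200,x:x+200],None,fx=3,fy=3)); print(x,y)
for m in cams.masks_of("tin","wrist"): print(m["score"],m["bbox"],fit(m["mask"],pr,cyl(.063,0,.08),[.584,-.274],[.01,.01]))
```

```text
[ 0.58497207 -0.27262209  0.23273703] 10.5833
0.72 [102.2, 213.9, 101.8, 50.9]
(array([ 0.584     , -0.273     , -0.36651914]), np.float64(0.0))
0.61 [16.8, 15.3, 32.1, 30.6]
(array([ 0.584     , -0.273     , -0.36651914]), np.float64(0.0))
0.59 [316.4, 220.5, 17.1, 104.0]
(array([ 0.58469652, -0.27365675, -0.35242214]), np.float64(0.9491916859122402))
217 124
0.94 [321.6, 225.6, 147.1, 146.9] (array([ 0.58557488, -0.27565481]), np.float64(0.872576522660682))
0.53 [75.6, 67.6, 45.7, 104.8] (array([ 0.584, -0.274]), np.float64(0.0))
```

View pics/w4.png

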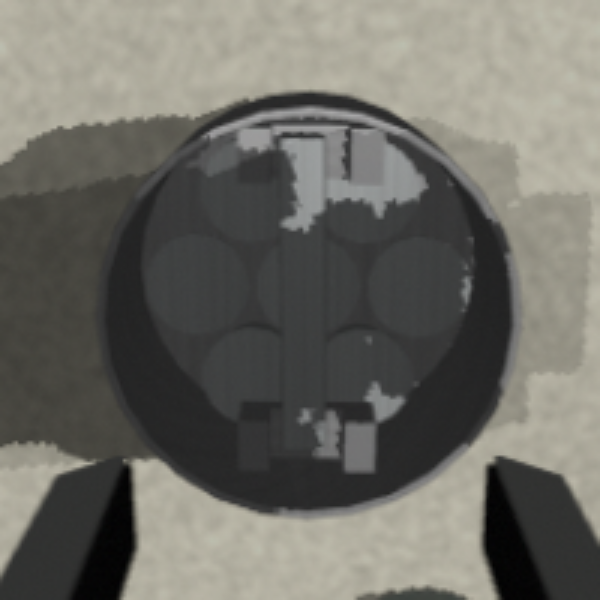

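The crop shows the bar in both brackets, running from about (303,135) to (303,455). I move on to the lids.

Call:
drive_tool --pt "-1 -4 31 3 0" --pt "-1 -4 31 3 0" --pt "-1 -4 31 3 0" --pt "-1 -4 31 3 0" --pt "-1 -4 31 3 0" --pt "-1 -4 31 3 0" --pt "-1 -4 31 3 0" --pt "-1 -4 31 3 0" --pt "-1 -4 31 3 0" --pt "-1 -4 31 3 0" --pt "-1 -4 31 3 0" --pt "-1 -4 31 3 0" --pt "-1 -4 31 3 0" --pt "-1 -4 31 3 0" --pt "-1 -4 31 3 0" --pt "-1 0 0 0 0" --pt "-1 0 0 0 0"

```text
time: 12.15
tcp_pos: [0.5232, 0.1942, 0.2739]
eef_rot: [0.824, 0.567, -0.001, -0.001]
wrist_force: [0.1, -1.7, 0.0]
gripper_width: 1.001
gripper_force: 0.0
```

```bash
cat > lid.py <<'E'
from h import *
z0=0.0
r=wrist(); pr=lambda X:wproj(r,X); s=r["s"]
print(s["tcp_pos"],yawy(s["eef_rot"]),s["time"],s["qpos"].round(2))
for m in cams.masks_of("outer_lid","wrist"): print("o",round(float(m["score"]),2),m["bbox"],fit(m["mask"],pr,cyl(.072,.005,.018),wonz(r,m["bbox"][:2],.02)[0,:2],[.01,.01]))
for m in cams.masks_of("knob_top","wrist"): print("k",round(float(m["score"]),2),m["bbox"],fit(m["mask"],pr,cyl(.008,.04,.072),wonz(r,m["bbox"][:2],.055)[0,:2],[.01,.01]))
for n in("scene","side"):
    q=cam(n); pq=lambda X:proj(q,X)
    for m in cams.masks_of("outer_lid",n)[:1]: print(n,m["bbox"],fit(m["mask"],pq,cyl(.072,.005,.018),[.54,.21],[.02,.02]))
    for m in cams.masks_of("inner_lid",n)[:1]: print(n,m["bbox"],fit(m["mask"],pq,cyl(.008,.04,.072),onz(q,m["bbox"][:2],.056)[0,:2],[.01,.01]))
cv2.imwrite("pics/w5.png",r["frame"])
E
python3 lid.py
```

```text
[0.52324805 0.19416624 0.27393554] -20.906177800048532 12.15 [ 0.02  0.29 -0.53  1.71  0.16  1.18 -0.91]
o 0.86 [312.3, 174.8, 129.4, 125.4] (array([0.52742858, 0.22772042]), np.float64(0.8872984663782933))
k 0.73 [312.4, 179.5, 37.5, 32.2] (array([0.53080359, 0.23009612]), np.float64(0.31366120218579235))
scene [405.9, 262.7, 50.9, 41.2] (array([0.52693368, 0.22950319]), np.float64(0.9193790686029043))
scene [405.6, 263.6, 54.1, 40.7] (array([0.58488606, 0.24881987]), np.float64(0.05432372505543237))
side [242.9, 333.2, 74.9, 55.0] (array([0.52700313, 0.23052313]), np.float64(0.8974865857102513))
side [242.7, 313.9, 11.8, 20.1] (array([0.51612771, 0.23679208]), np.float64(0.8385650224215246))
```

View pics/w5.png

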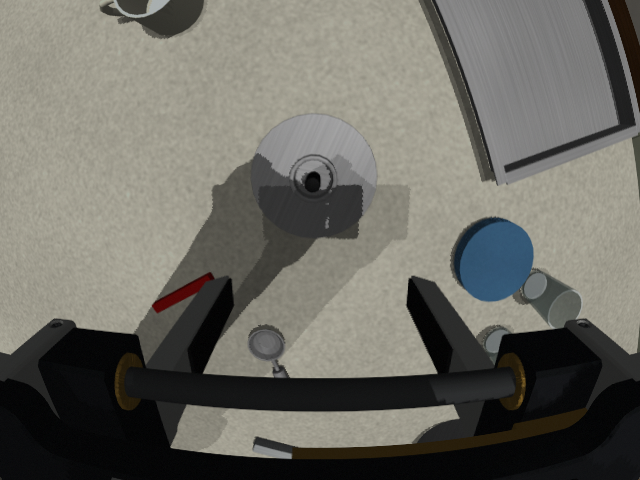

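Run:
```python
from h import *
f=cv2.imread("pics/w5.png"); r=wrist()
g=f.max(2)[155:210,288:340]; m=(g<28).astype(np.uint8); n,l,st,c=cv2.connectedComponentsWithStats(m)
for i in range(1,n):
    if st[i,4]>30: print(st[i]+[288,155,0,0,0],c[i]+[288,155])
M=np.zeros((480,640),bool); i=1+st[1:,4].argmax(); M[155:210,288:340]=l==i
print(fit(M,lambda X:wproj(r,X),cyl(.008,.045,.072),[.527,.229],[.01,.01]))
print(wproj(r,[[.527,.229,.072],[.527,.229,.04]]))
```

```text
[305 172  15  20 250] [312.36  181.916]
(array([0.52970838, 0.22535629]), np.float64(0.89568345323741))
[[308.24966315 180.70764767]
 [309.17615735 176.90605513]]
```

Call:
drive_tool --pt "-1 3 17 -20 0" --pt "-1 2.5 16 -30 0" --pt "-1 0 0 -35 0" --pt "-1 0 0 -35 0" --pt "-1 0 0 -30 0" --pt "-1 0 0 -25 0" --pt "-1 0 0 -18 0" --pt "-1 0 0 -12 0" --pt "-1 0 0 -4 0" --pt "0.3 0 0 0 0" --pt "0.3 0 0 0 0" --pt "0.3 0 0 0 0" --pt "0.3 0 0 0 0" --pt "0.3 0 0 0 0" --pt "0.3 0 0 0 0" --pt "0.3 0 0 0 0" --pt "0.3 0 0 0 0" --pt "0.3 0 0 0 0"

```text
time: 14.15
tcp_pos: [0.5295, 0.2258, 0.066]
eef_rot: [0.825, 0.566, 0.0, -0.0]
wrist_force: [-0.3, 0.5, -0.1]
gripper_width: 0.399
gripper_force: 0.0
```

Call:
drive_tool --pt "1 0 0 -1 0" --pt "1 0 0 0 0" --pt "1 0 0 0 0" --pt "1 0 0 0 0" --pt "1 0 0 0 0" --pt "1 0 0 0 0" --pt "1 0 0 0 0"

```text
time: 14.73
tcp_pos: [0.5295, 0.2257, 0.0648]
eef_rot: [0.825, 0.566, -0.0, -0.0]
wrist_force: [-0.2, 0.7, -2.6]
gripper_width: 0.167
gripper_force: 30.0
```

Call:
drive_tool --pt "1 0 0 5 0" --pt "1 0 0 10 0" --pt "1 0 0 15 0" --pt "1 0 0 20 0" --pt "1 0 0 20 0" --pt "1 0 0 20 0" --pt "1 0 0 20 0" --pt "1 0 0 20 0" --pt "1 0 0 15 0" --pt "1 0 0 10 0" --pt "1 0 0 0 0" --pt "1 0 0 0 0"

```text
time: 15.73
tcp_pos: [0.5295, 0.2256, 0.22]
eef_rot: [0.825, 0.566, 0.0, 0.0]
wrist_force: [0.6, -0.5, -5.1]
gripper_width: 0.161
gripper_force: 30.0
```

Call:
drive_tool --pt "1 0.5 -5 0 0" --pt "1 1 -10 0 0" --pt "1 1.6 -15 0 0" --pt "1 2.2 -20 0 0" --pt "1 2.2 -20 0 0" --pt "1 2.2 -20 0 0" --pt "1 2.2 -20 0 0" --pt "1 2.2 -20 0 0" --pt "1 2.2 -20 0 0" --pt "1 2.2 -20 0 0" --pt "1 2.2 -20 0 0" --pt "1 2.2 -20 0 0" --pt "1 2.2 -20 0 0" --pt "1 2.2 -20 0 0" --pt "1 2.2 -20 0 0" --pt "1 2.2 -20 0 0" --pt "1 2.2 -20 0 0" --pt "1 2.2 -20 0 0" --pt "1 2.2 -20 0 0" --pt "1 2.2 -20 0 0"

```text
time: 17.4
tcp_pos: [0.5692, -0.1462, 0.219]
eef_rot: [0.825, 0.566, -0.001, -0.0]
wrist_force: [1.0, 0.3, -4.3]
gripper_width: 0.161
gripper_force: 30.0
```

Call:
drive_tool --pt "1 2.2 -20 -2 0" --pt "1 2.2 -20 -6 0" --pt "1 2.2 -20 -10 0" --pt "1 2.2 -20 -10 0" --pt "1 2 -18 -6 0" --pt "1 1.3 -14 -6 0" --pt "1 1 -10 -4 0" --pt "1 0.5 -5 -1 0" --pt "1 0 0 0 0" --pt "1 0 0 0 0"

```text
time: 18.23
tcp_pos: [0.5838, -0.2706, 0.1751]
eef_rot: [0.824, 0.566, 0.0, -0.0]
wrist_force: [-0.9, 0.2, -4.4]
gripper_width: 0.163
gripper_force: 30.0
```

```bash
cat > al.py <<'E'
from h import *
s=robot.observe(); print(s["tcp_pos"],yawy(s["eef_rot"]),s["time"],s["wrist_force"])
for n in("scene","side"):
    q=cam(n); pq=lambda X:proj(q,X); z=s["tcp_pos"][2]-.065
    cv2.imwrite(f"pics/al_{n}_{s['time']}.png",q["frame"])
    for m in cams.masks_of("outer_lid",n)[:2]: print(n,round(float(m["score"]),2),np.round(m["bbox"]),fit(m["mask"],pq,cyl(.072,z+.005,z+.018),s["tcp_pos"][:2],[.01,.01]))
E
python3 al.py
```

```text
[ 0.58379727 -0.27057886  0.17512961] -21.049814981288865 18.2333 [-0.91967045  0.18005405 -4.35476665]
scene 0.6 [221. 211.  50.  38.] (array([ 0.58118758, -0.2671795 ]), np.float64(0.7993596584845251))
side 0.66 [376. 191.  54.  27.] (array([ 0.5827229, -0.2655707]), np.float64(0.8988847583643123))
```

Call:
drive_tool --pt "1 1 -5 -5 0" --pt "1 0 0 -8 0" --pt "1 0 0 -8 0" --pt "1 0 0 0 0" --pt "1 0 0 0 0" --pt "1 0 0 0 0"

```text
time: 18.93
tcp_pos: [0.5847, -0.2761, 0.1539]
eef_rot: [0.824, 0.566, -0.0, -0.0]
wrist_force: [0.1, 0.2, -4.2]
gripper_width: 0.163
gripper_force: 30.0
```

```bash
python3 al.py
python3 - <<'E'
import cv2,glob,numpy as np
a=sorted(glob.glob("pics/al_*"))[1::2]; print(a)
cr=[(260,185,160,190),(365,170,330,240)]
s=cv2.imread(a[0])[170:270,170:275]; d=cv2.imread(a[1])[145:245,325:430]
cv2.imwrite("pics/al.png",cv2.resize(np.hstack([s,d]),None,fx=3.8,fy=3.8,interpolation=cv2.INTER_CUBIC))
E
```

```text
[ 0.58470439 -0.27614468  0.15388634] -21.07407533261269 18.9333 [ 0.1203887   0.22970073 -4.1806078 ]
scene 0.94 [218. 217.  54.  41.] (array([ 0.58459683, -0.27391804]), np.float64(0.8501347708894879))
side 0.88 [377. 199.  55.  26.] (array([ 0.58199382, -0.27007443]), np.float64(0.9055762081784386))
side 0.65 [414. 197.  27.  47.] (array([ 0.50088955, -0.32819497]), np.float64(0.4259576901086335))
['pics/al_scene_18.9333.png', 'pics/al_side_18.9333.png']
```

View pics/al.png

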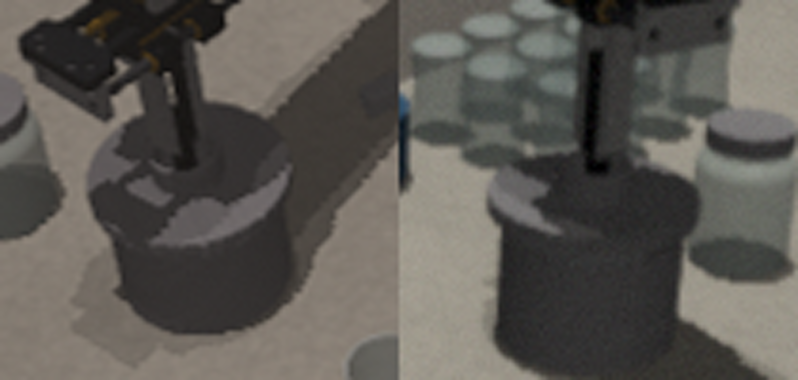

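The crops show the lids centred over the tin, with the lid at about (190,175) in the scene half and (593,200) in the side half. Both fits agree with the tin axis to within 2–3 mm, so I lower them slowly.

Call:
drive_tool --pt "1 0 -0.5 -3 0" --pt "1 0 0 -3 0" --pt "1 0 0 -3 0" --pt "1 0 0 -3 0" --pt "1 0 0 -2 0" --pt "1 0 0 -2 0" --pt "1 0 0 0 0" --pt "1 0 0 0 0"

```text
time: 19.8
tcp_pos: [0.5846, -0.2767, 0.1378]
eef_rot: [0.825, 0.566, -0.0, -0.0]
wrist_force: [-0.5, 0.4, -4.3]
gripper_width: 0.162
gripper_force: 30.0
```

Call:
drive_tool --pt "1 0 0 -1.5 0" --pt "1 0 0 -1.5 0" --pt "1 0 0 -1 0" --pt "1 0 0 0 0" --pt "1 0 0 0 0"

```text
time: 20.22
tcp_pos: [0.5846, -0.2767, 0.1339]
eef_rot: [0.825, 0.566, -0.0, -0.0]
wrist_force: [0.2, 0.7, -4.5]
gripper_width: 0.164
gripper_force: 30.0
```

Call:
drive_tool --pt "1 0 0 -0.5 0" --pt "1 0 0 -0.5 0" --pt "1 0 0 -0.5 0" --pt "1 0 0 0 0" --pt "1 0 0 0 0"

```text
time: 20.63
tcp_pos: [0.5847, -0.2768, 0.1328]
eef_rot: [0.825, 0.566, 0.0, 0.0]
wrist_force: [-3.2, 1.3, 4.6]
gripper_width: 0.166
gripper_force: 30.0
```

Call:
drive_tool --pt "0.4 0 0 0 0" --pt "0.4 0 0 0 0" --pt "0.4 0 0 0 0" --pt "0.4 0 0 0 0" --pt "0.4 0 0 0 0" --pt "0.4 0 0 0 0"

```text
time: 21.13
tcp_pos: [0.5847, -0.2768, 0.1324]
eef_rot: [0.825, 0.566, -0.0, 0.0]
wrist_force: [-0.7, 0.4, -0.7]
gripper_width: 0.301
gripper_force: 0.0
```

Call:
drive_tool --pt "-1 0 0 10 0" --pt "-1 0 0 25 0" --pt "-1 0 0 30 0" --pt "-1 0 0 30 0" --pt "-1 0 0 20 0" --pt "-1 0 0 0 0" --pt "-1 0 0 0 0" --pt "-1 0 0 0 0"

```text
time: 21.8
tcp_pos: [0.5843, -0.2767, 0.2471]
eef_rot: [0.825, 0.566, -0.0, -0.0]
wrist_force: [-0.0, 0.2, 0.0]
gripper_width: 0.835
gripper_force: 0.0
```

Run:
```python
from h import *
r=wrist(); s=r["s"]; pr=lambda X:wproj(r,X); print(s["tcp_pos"],s["time"],yawy(s["eef_rot"]),s["gripper_width"])
for m in cams.masks_of("outer_lid","wrist")[:2]: print("w",round(float(m["score"]),2),np.round(m["bbox"]),fit(m["mask"],pr,cyl(.072,.073,.086),[.5846,-.2755],[.01,.01]))
x,y=np.int32(pr([[.5846,-.2755,.1]])[0])-75; x,y=max(x,0),max(y,0)
a=cv2.resize(r["frame"][y:y+150,x:x+150],(400,400))
for n in("scene","side"):
    q=cam(n); pq=lambda X:proj(q,X)
    for m in cams.masks_of("outer_lid",n)[:1]: print(n,round(float(m["score"]),2),np.round(m["bbox"]),fit(m["mask"],pq,cyl(.072,.073,.086),[.5846,-.2755],[.01,.01]))
    if n=="side": b=cv2.resize(q["frame"][165:265,325:425],(400,400))
cv2.imwrite("pics/seat.png",np.hstack([a,b])); print(x,y)
```

```text
[ 0.58431983 -0.27671878  0.24709625] 21.8 -21.08352327644734 0.8353353602190167
w 0.94 [321. 220. 158. 155.] (array([ 0.58581575, -0.27540764]), np.float64(0.8864782276546982))
scene 0.63 [221. 222.  49.  39.] (array([ 0.58421548, -0.27305066]), np.float64(0.9003267973856209))
side 0.78 [377. 206.  53.  26.] (array([ 0.58382098, -0.27328638]), np.float64(0.8854166666666666))
243 153
```

View pics/seat.png

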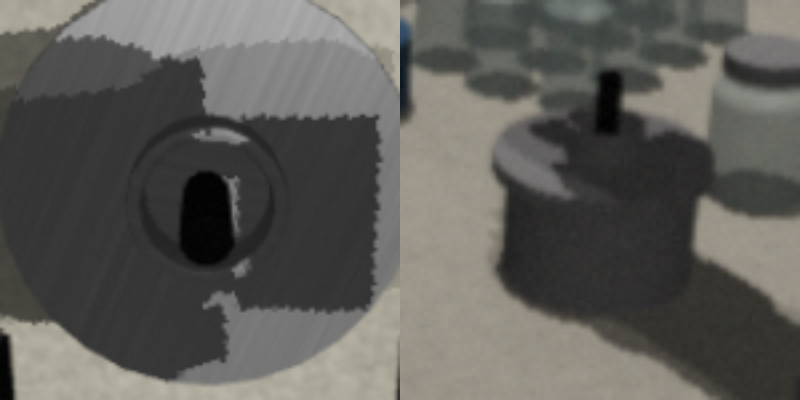

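The picture shows the lids seated level on the tin, with the knob at (207,218) inside the collar ring at (207,197). Next I grip the collar.

Call:
drive_tool --pt "-1 0.5 1 -20 0" --pt "-1 0 0 -30 0" --pt "-1 0 0 -30 0" --pt "-1 0 0 -25 0" --pt "-1 0 0 -15 0" --pt "-1 0 0 -10 0" --pt "-1 0 0 -6 0" --pt "-1 0 0 -2 0" --pt "-1 0 0 0 0" --pt "0.1 0 0 0 0" --pt "0.1 0 0 0 0" --pt "0.1 0 0 0 0" --pt "0.1 0 0 0 0" --pt "0.1 0 0 0 0" --pt "0.1 0 0 0 0" --pt "0.1 0 0 0 0" --pt "0.1 0 0 0 0"

```text
time: 23.52
tcp_pos: [0.5852, -0.2758, 0.1095]
eef_rot: [0.825, 0.566, -0.0, 0.0]
wrist_force: [-0.9, -0.4, 2.0]
gripper_width: 0.55
gripper_force: 30.0
```

Call:
drive_tool --pt "1 0 0 0 0" --pt "1 0 0 0 0" --pt "1 0 0 0 0" --pt "1 0 0 0 0"

```text
time: 23.85
tcp_pos: [0.5852, -0.2758, 0.1095]
eef_rot: [0.825, 0.566, -0.0, 0.0]
wrist_force: [-2.2, 0.3, 2.2]
gripper_width: 0.551
gripper_force: 30.0
```

Call:
drive_tool --pt "1 0 0 2 0" --pt "1 0 0 3 0" --pt "1 0 0 5 0" --pt "1 0 0 8 0" --pt "1 0 0 10 0" --pt "1 0 0 10 0" --pt "1 0 0 10 0" --pt "1 0 0 10 0" --pt "1 0 0 10 0" --pt "1 0 0 8 0" --pt "1 0 0 6 0" --pt "1 0 0 4 0" --pt "1 0 0 2 0" --pt "1 0 0 0 0" --pt "1 0 0 0 0" --pt "1 0 0 0 0" --pt "1 0 0 0 0"

```text
time: 25.27
tcp_pos: [0.585, -0.2757, 0.197]
eef_rot: [0.825, 0.566, -0.0, -0.0]
wrist_force: [-0.1, -0.7, -2.4]
gripper_width: 0.551
gripper_force: 30.0
```

Run:
```python
from h import *
s=robot.observe(); print(s["tcp_pos"],s["time"])
o=[cam(n)["frame"] for n in("scene","side")]
cv2.imwrite("pics/end.png",cv2.resize(np.hstack([o[0][155:275,165:285],o[1][135:255,315:435]]),(800,400)))
```

```text
[ 0.58496354 -0.27571986  0.1969818 ] 25.2667
```

View pics/end.png

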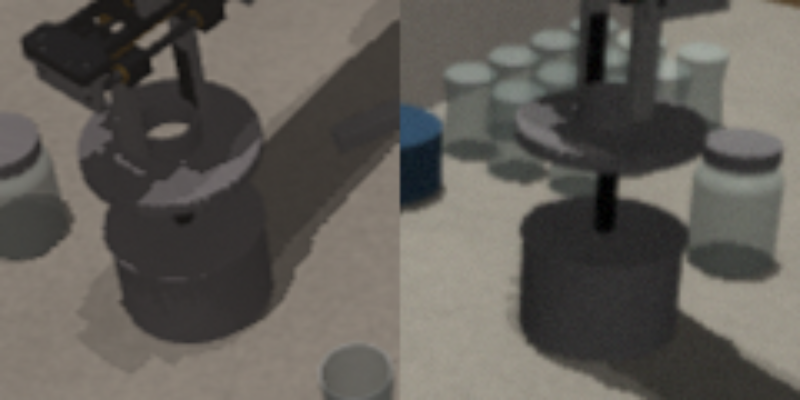

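The outer lid is held level at about (615,125), clear of the knob, with the inner lid seated below it at (605,230). I hand the job in.

```bash
python3 -c "
from cell import robot
print(robot.job_done())"
```

```text
the job is handed in; nothing more can be done
None
```

I handed the job in at about 25 s, with no verdict returned: the bar lies in both notches, the inner lid is seated on the tin, and the outer lid is held level about 20 mm above the knob.

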